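# Find the concealed catch of the fuse drawer

## Robot

A 6-joint arm with a two-finger parallel gripper is mounted at the origin on the work surface. World frame = base frame: x ahead of the robot, y to its left, z up, the work surface at z = 0. Lengths are in m, angles in rad, forces in N, time in s.
With the tool pointing down it reaches from about 0.325 to 0.9 m from the base axis. Payload 3.5 kg.
Tool frame: the origin (TCP) lies midway between the tips of the shut fingers; the grasp point (between the pads) lies 19 mm behind it (env.grasp_offset is the distance from the TCP to the grasp point, in m); z points along the fingers, y is the line along which they close (so a half turn about z gives the same grasp; the last joint's range is limited). The gripper opens to 85 mm and grips with 20 to 120 N. Pads are 22 mm wide; open, the fingers measure 114 mm over their backs; the gripper's body (76 mm by 85 mm) begins 54 mm behind the grasp point. The pads swing forward as they close: fully open they stand 13 mm farther back than shut.
Start: joints at [1.036, 0.276, -0.026, 1.268, 0, 1.467], TCP at [0.262, 0.568, 0.231] pointing down, gripper open.
Joint ranges: [-3.12, 3.12], [-0.85, 1.88], [-1.08, 1.24], [-1.95, 2.15], [-1.57, 1.53], [-3.14, 3.14]. Speed limits (rad/s): [2.57, 2.57, 3.14, 3.14, 3.14, 3.14].

## Interface

Orientations are given as a rotation vector (axis times angle).
In Python, from cell import state, cams, env gives the robot as it stands.
- The arm moves only by the shell command python3 -m jog 'ROWS'. ROWS is JSON, a list of rows, each an object of numbers: "tx", "ty", "tz": the shift along the tool's x, y, z in mm; "rx", "ry", "rz": the turn, a rotation vector about the tool's x, y, z in rad; "fingers": the closure, from -1 (fully open) to 1 (shut). In form: [{"tx": .., "ty": .., "tz": .., "rx": .., "ry": .., "rz": .., "fingers": ..}, ...]. A call has 1 to 20 rows; each row shifts and turns the commanded pose from where the row before left it, along the tool's axes as they then stand; what a row does not reach is not made up. A row lasts 1/8 s, in which the tool goes at most 62.5 mm and 10.7 degrees, less where a joint would pass 70% of its speed; a pose out of reach is approached as far as the arm can. A call with a gripper value outside its range is refused whole. The fingers move at their own pace and stop on an object; the grip force is fixed at half the most. Time passes only in rows, so rows that do not move let the fingers close. It gives the time, the measured TCP pose, the force, the opening and the grip force at its end, in the units of the state.
- state(): the state, without advancing time (a new reading comes with each control period).
- cams.read_camera(name): name is "side" or "top"; returns (picture, depth): 480x640x3 uint8, blue, green, red; 480x640 float32, m along the optical axis (not along the pixel's ray), 0 where there is no reading.
- cams.get_calibration(name): a dict with "K" (3x3 intrinsics, pixels), "rvec" (rotation vector, rad) and "tvec" (3), from world to camera coordinates, as OpenCV has them. Camera axes: x right, y down, z forward; pixel columns grow to the right and rows downward; lengths in m; the calibration is good to about 2 mm. A picture is of the moment at which its call begins. get_calibration takes no time and is no camera call.
- env.close_job(): hands the job in; it is judged then, once.
The state is a dict: "time": time; "q": joint angles; "joint_velocities": joint speeds; "effort": joint torques, N m; "ee_pos": TCP position; "orientation": TCP orientation; "ft_force": force on the tool from outside, world axes, zero at the start; "moment": the same for the moment, N m; "finger_gap": finger opening in m; "gripper_force": force on a finger pad.
Only numpy, scipy, OpenCV 4.12 (cv2) and the standard library are available. Lean on these libraries where they do the work, as an engineer would, in place of code of your own. Each camera call takes 0.05 s, during which the arm holds its last target. There are 200 camera calls.

## Task

The spare-fuse drawer in the front of the bench supply is locked by a concealed catch in a recess somewhere under the rubber strip along the supply's front top edge. Feel along the strip with light pressure until the strip gives way, press the catch there gently (never more than 20 N while the drawer is locked) so that the drawer springs ajar, then pull the drawer fully open by its bar and let go. Leave everything else on the bench where it is.

Things in the scene. Friction and masses are not known exactly. Their poses are not given: they have to be found in the camera images.
- supply: the bench supply: a grey console 320 mm wide, 200 mm deep, 100 mm high (knobs and carrying bars on top reach 116 mm), fixed to the table. Origin: centre of its underside; x away from the robot, y left along the strip, z up. A black rubber strip, 276 mm long, 40 mm deep, runs along its front top edge, its middle line at x = -80 mm. While the drawer is locked nothing may be pressed or pulled with more than 20 N
- strip_left (a point): left end of the strip (seen from the robot), middle of its top face, 75 mm above the table; axes as the supply. Behind the strip the case rises upright to 100 mm; in front there is free air above the drawer front, whose top is 24 mm lower. The strip is a row of six pads of 46 mm that look alike, with rounded ends that leave shallow grooves between them
- strip_right (a point): right end of the strip, middle of its top face, 276 mm from the left end; axes as the supply. Five of the pads are solid: they are joined and sink together by 2.5 mm at most, on springs (about 2 N at first, 6 N at the stop), and then are rigid
- strip_mid (a point): middle of the strip's top face; axes as the supply. One pad, any of the six, only covers a recess as large as itself: it gives way 9 mm under about 1 N and then lands on the catch, which takes about 5 N to start and 8 N to go 3 mm deeper, where the drawer is released (its stop is at 5 mm, 14 mm below the strip's face)
- fuse_drawer (a joint): how far the drawer is out, in m: 0 shut and locked, by itself about 0.03 to 0.05 once the catch is pressed, 0.09 at the stop. It slides towards the robot, square to the strip, with about 1 N of friction
- drawer_bar (a point): middle of the drawer's black bar handle: a round bar 10 mm thick and 100 mm long, parallel to the strip, 38 mm above the table, with 35 mm clear between it and the drawer front. It moves with the drawer; axes as for the strip. It is 62 mm nearer the robot than the strip's middle line when the drawer is shut. The drawer front is 216 mm wide, 51 mm high
- jar_mid (a point): bystander: a low white plastic screw jar, 46 mm across, 34 mm tall, standing on the supply's flat top; this point is its centre
- heatsink_mid (a point): bystander: a finned aluminium heat sink, 60 x 50 x 30 mm, lying beside the supply's left end; this point is its centre
- screwdriver_grip (a point): bystander: a blue-handled screwdriver, 180 mm long, lying beside the supply's right end; this point is on its handle
- meter_mid (a point): bystander: a yellow hand multimeter, 150 x 78 x 45 mm, lying flat; this point is its centre
- board_mid (a point): bystander: a green circuit board, 100 x 120 mm with parts up to 22 mm high, lying flat; this point is its centre
- mug_mid (a point): bystander: a white mug, 80 mm across, 90 mm tall; this point is half-way up on its axis
- spool_mid (a point): bystander: a bare metal solder spool, 64 mm across, 45 mm tall, standing on end; this point is its centre

How it is judged:
By the outcome, as a careful person would: the job done as asked, in the order asked, and still so for the second after the job is handed in, with the robot touching nothing.
It also fails if it takes over 64 s, if anything falls off the work surface, if the arm or the gripper's body presses on something with over 40 N, if the wrist force passes 120 N, or if a joint passes its speed limit or range.

## Working session

There is one attempt and no reset: what is moved stays moved. The work goes in short steps, Python scripts to look and compute and a shell command to move; the robot and the scene stay as the last step left them, time stands still between calls to the robot, and variables do not carry over. Pictures are saved under pics/ and viewed, at most 10 in all, crops included, and the job is handed in when it is done.

```bash
ls; mkdir -p pics; python3 - <<'E'
from cell import state,cams,env
import cv2,numpy as np
for n in("top","side"):
    p,d=cams.read_camera(n); cv2.imwrite(f"pics/{n}0.png",p); np.save(f"pics/{n}0.npy",d)
    c=cams.get_calibration(n); R=cv2.Rodrigues(np.array(c["rvec"]))[0]; print(n,c["K"],(-R.T@np.array(c["tvec"]).ravel()).round(3),R.round(2))
s=state(); print(s["time"],s["ee_pos"],s["orientation"],s["ft_force"],s["finger_gap"],env.grasp_offset)
E
```

```text
pics
top [[588.90729664   0.         323.73475032]
 [  0.         588.90729664 225.46300759]
 [  0.           0.           1.        ]] [ 0.475 -0.028  1.78 ] [[ 0.02 -1.   -0.01]
 [-1.   -0.02 -0.05]
 [ 0.05  0.01 -1.  ]]
side [[566.60139987   0.         319.4755293 ]
 [  0.         566.60139987 239.50982981]
 [  0.           0.           1.        ]] [ 0.512 -1.092  0.958] [[ 1.   -0.08 -0.02]
 [-0.06 -0.63 -0.78]
 [ 0.05  0.78 -0.63]]
0.1 [0.26119793 0.56701486 0.23024447] [-6.72902924e-01 -3.06799826e+00  3.05469403e-03] [ 0.27458091 -0.40722282  0.46804448] 0.08549568800956132 0.0187
```

View pics/top0.png

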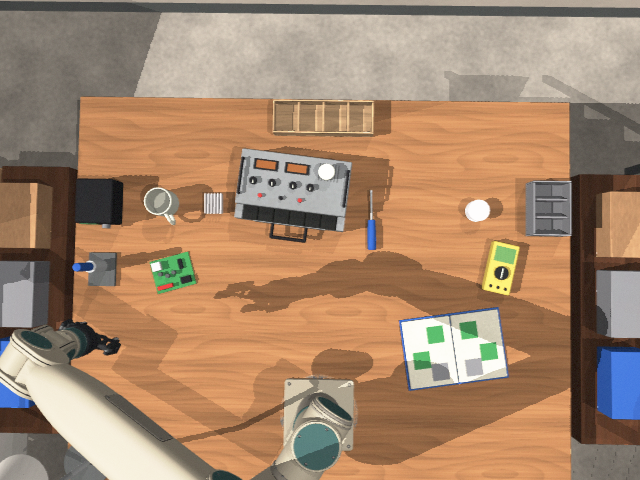

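View pics/side0.png

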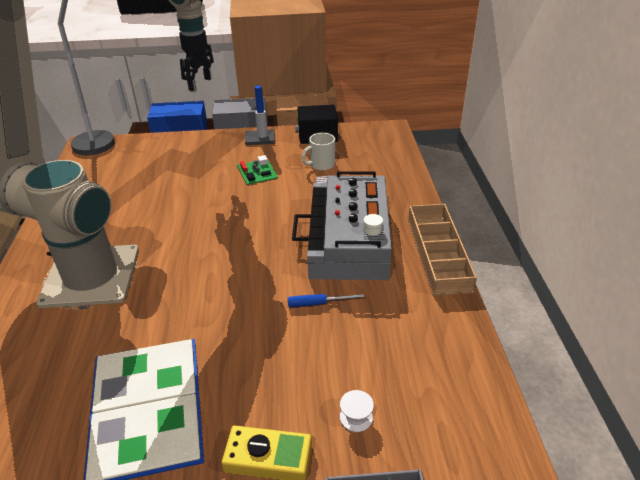

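The top view shows the supply at about (293,190), the strip running from (243,211) to (345,224), and the bar at about (289,238). The side view agrees. Next I'll fit the pose from depth.

```bash
cat > h.py <<'E'
import cv2,numpy as np
from cell import cams
def cloud(n,d):
    c=cams.get_calibration(n);K=np.array(c["K"]);R=cv2.Rodrigues(np.array(c["rvec"]))[0];t=np.array(c["tvec"]).ravel()
    v,u=np.mgrid[:480,:640];P=np.stack([(u-K[0,2])/K[0,0]*d,(v-K[1,2])/K[1,1]*d,d],-1)
    return (P-t)@R
def proj(n,X):
    c=cams.get_calibration(n);return cv2.projectPoints(np.array(X,float).reshape(-1,3),np.array(c["rvec"]),np.array(c["tvec"]),np.array(c["K"]),None)[0].reshape(-1,2)
E
python3 - <<'E'
from h import *
from scipy.optimize import minimize
for n,(u0,u1,v0,v1) in dict(top=(225,365,140,250),side=(285,400,165,285)).items():
    d=np.load(f"pics/{n}0.npy");im=cv2.imread(f"pics/{n}0.png");C=cloud(n,d)
    m=np.zeros(d.shape,bool);m[v0:v1,u0:u1]=1;m&=d>0
    print(n,"table z",np.median(C[v0:v1,u0:u1][C[v0:v1,u0:u1,2]<.02][:,2]))
    for lo,hi,nm in((.085,.108,"top"),(.066,.083,"strip"),(.06,.12,"all")):
        k=m&(C[...,2]>lo)&(C[...,2]<hi)
        if nm=="strip":k&=im.max(-1)<70
        k=cv2.morphologyEx(k.astype(np.uint8),cv2.MORPH_OPEN,np.ones((3,3)))>0
        r=cv2.minAreaRect(C[k][:,:2].astype(np.float32)); print(nm,k.sum(),np.median(C[k][:,2]).round(4),r,cv2.boxPoints(r).round(3).tolist())
    k=m&(im.max(-1)<60)&(C[...,2]>.02)&(C[...,2]<.055); r=cv2.minAreaRect(C[k][:,:2].astype(np.float32));print("bar",k.sum(),r, np.median(C[k],0))
im=cv2.imread("pics/top0.png")[140:250,225:365];cv2.imwrite("pics/c1.png",cv2.resize(im,None,fx=5,fy=5,interpolation=cv2.INTER_CUBIC))
E
```

```text
top table z -0.000985174706931256
top 5258 0.0992 ((0.6793311238288879, 0.08293217420578003), (0.3203172981739044, 0.16120265424251556), 83.52976989746094) [[0.5809999704360962, -0.06700000166893005], [0.7409999966621399, -0.08500000089406967], [0.7770000100135803, 0.2329999953508377], [0.6169999837875366, 0.25099998712539673]]
strip 1118 0.0742 ((0.5797803997993469, 0.09255039691925049), (0.2725572884082794, 0.040297482162714005), 83.6438217163086) [[0.5450000166893005, -0.04100000113248825], [0.5849999785423279, -0.04500000178813934], [0.6150000095367432, 0.22599999606609344], [0.574999988079071, 0.23000000417232513]]
all 7421 0.0982 ((0.6595699191093445, 0.08539136499166489), (0.320879727602005, 0.2010425478219986), 83.55638122558594) [[0.5419999957084656, -0.06300000101327896], [0.7409999966621399, -0.08500000089406967], [0.7770000100135803, 0.23399999737739563], [0.578000009059906, 0.25600001215934753]]
bar 141 ((0.5407702326774597, 0.0739983543753624), (0.06564229726791382, 0.15770535171031952), 8.655856132507324) [0.52154986 0.09711196 0.04156159]
side table z 0.00177099636413
[... 347 characters left out ...]
339170902967453), (0.27956631779670715, 0.03821684420108795), 83.50531005859375) [[0.546999990940094, -0.0430000014603138], [0.5849999785423279, -0.04800000041723251], [0.6169999837875366, 0.23000000417232513], [0.5789999961853027, 0.23399999737739563]]
all 6418 0.1007 ((0.6615275144577026, 0.08031971752643585), (0.3281641900539398, 0.20010589063167572), 83.45694732666016) [[0.5429999828338623, -0.07100000232458115], [0.7419999837875366, -0.09399999678134918], [0.7799999713897705, 0.23199999332427979], [0.5809999704360962, 0.2549999952316284]]
bar 166 ((0.5338124632835388, 0.042360126972198486), (0.21635864675045013, 0.04586375132203102), 85.80680847167969) [0.52753723 0.08269961 0.0427532 ]
```

View pics/c1.png

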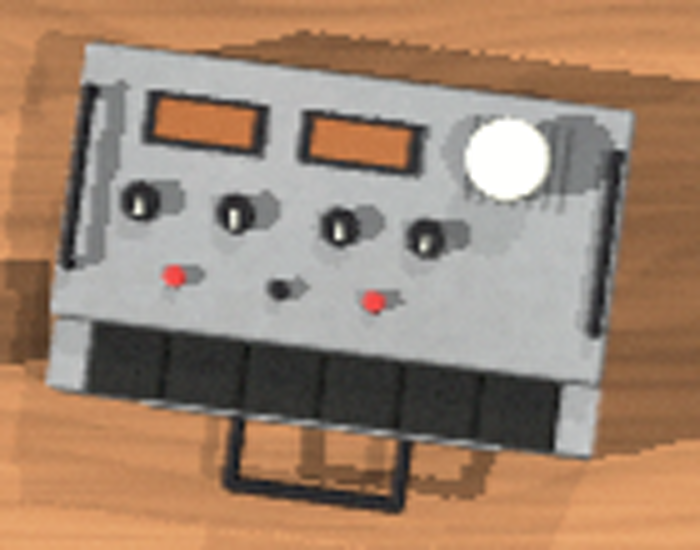

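The crop shows six pads, the bar between the crop's (230,490) and (400,505), and the jar far back on the right. The sizes fit: 320 x 201, strip 276 x 40, z about 75 mm. I take the strip middle as (0.581, 0.092), with the strip direction at 83.55°. Next I'll write a helper that gives the tool-frame shift to a point in supply axes.

```bash
cat >> h.py <<'E'
from cell import state
from scipy.spatial.transform import Rotation as Ro
A=np.deg2rad(83.55); Y=np.array([np.cos(A),np.sin(A),0]); X=np.array([np.sin(A),-np.cos(A),0]); Z=np.array([0,0,1.]); M=np.array([.581,.092,0])
def W(x,y,z): return M+X*x+Y*y+Z*z   # strip-mid axes, z above table
def rel():
    s=state();e=np.array(s["ee_pos"])-M;R=Ro.from_rotvec(s["orientation"]).as_matrix()
    print("t",round(s["time"],2),"strip xyz mm",(np.array([e@X,e@Y,e@Z])*1e3).round(1),"F",np.round(s["ft_force"],1),"gap",round(s["finger_gap"],4)); return s,R
def to(x,y,z):
    s,R=rel();T=np.stack([-X,Y,-Z],1)
    print("shift tool mm",(R.T@(W(x,y,z)-s["ee_pos"])*1e3).round(1),"in final axes",(T.T@(W(x,y,z)-s["ee_pos"])*1e3).round(1),"rot",(Ro.from_matrix(R.T@T).as_rotvec()).round(4))
E
python3 - <<'E'
from h import *
to(0,.115,.10)
d=np.load("pics/top0.npy");C=cloud("top",d)
m=np.zeros(d.shape,bool);m[226:245,262:312]=1
m&=(C[...,2]>.025)&(C[...,2]<.055)
P=(C[m]-M);x,y=P@X*1e3,P@Y*1e3;print("bar: z",np.median(C[m][:,2]),"x hist",np.histogram(x,np.arange(-80,0,5)),"y of bar",np.percentile(y[x<-50],[1,50,99]))
E
```

```text
t 0.1 strip xyz mm [-371.1  436.1  230.2] F [ 0.3 -0.4  0.5] gap 0.0855
shift tool mm [-453.2 -188.1  130.5] in final axes [-371.1 -321.1  130.2] rot [-0.002  -0.0006 -0.3192]
bar: z 0.04131348160738108 x hist (array([ 0,  0, 45, 59, 27, 11, 10, 12, 13,  8,  7, 21,  0,  0,  0]), array([-80, -75, -70, -65, -60, -55, -50, -45, -40, -35, -30, -25, -20,
       -15, -10,  -5])) y of bar [-51.8864872    3.32123255  55.27555053]
```

```bash
python3 -m jog '[{"rz":-0.08,"fingers":1},{"rz":-0.08,"fingers":1},{"rz":-0.08,"fingers":1},{"rz":-0.079,"fingers":1},{"tx":-37,"ty":-32,"fingers":1},{"tx":-37,"ty":-32,"fingers":1},{"tx":-37,"ty":-32,"fingers":1},{"tx":-37,"ty":-32,"fingers":1},{"tx":-37,"ty":-32,"fingers":1},{"tx":-37,"ty":-32,"fingers":1},{"tx":-37,"ty":-32,"fingers":1},{"tx":-37,"ty":-32,"fingers":1},{"tx":-37,"ty":-32,"fingers":1},{"tx":-37,"ty":-32,"fingers":1},{"tz":40,"fingers":1},{"tz":40,"fingers":1},{"tz":25,"fingers":1},{"tz":10,"fingers":1},{"fingers":1},{"fingers":1}]'; python3 -c "
from h import *
to(0,.115,.085)"
```

```text
t 0.1 strip xyz mm [-371.1  436.1  230.2] F [ 0.3 -0.4  0.5] gap 0.0855
shift tool mm [-453.2 -188.1  145.5] in final axes [-371.1 -321.1  145.2] rot [-0.002  -0.0006 -0.3192]invalid input at $[0]: expected keys tx, ty, tz, rx, ry, rz, fingers
```

```bash
python3 -m jog '[{"tx":0,"ty":0,"tz":0,"rx":0,"ry":0,"rz":-0.16,"fingers":1},{"tx":0,"ty":0,"tz":0,"rx":0,"ry":0,"rz":-0.159,"fingers":1},{"tx":-37,"ty":-32,"tz":0,"rx":0,"ry":0,"rz":0,"fingers":1},{"tx":-37,"ty":-32,"tz":0,"rx":0,"ry":0,"rz":0,"fingers":1},{"tx":-37,"ty":-32,"tz":0,"rx":0,"ry":0,"rz":0,"fingers":1},{"tx":-37,"ty":-32,"tz":0,"rx":0,"ry":0,"rz":0,"fingers":1},{"tx":-37,"ty":-32,"tz":0,"rx":0,"ry":0,"rz":0,"fingers":1},{"tx":-37,"ty":-32,"tz":0,"rx":0,"ry":0,"rz":0,"fingers":1},{"tx":-37,"ty":-32,"tz":0,"rx":0,"ry":0,"rz":0,"fingers":1},{"tx":-37,"ty":-32,"tz":0,"rx":0,"ry":0,"rz":0,"fingers":1},{"tx":-37,"ty":-32,"tz":0,"rx":0,"ry":0,"rz":0,"fingers":1},{"tx":-37,"ty":-32,"tz":0,"rx":0,"ry":0,"rz":0,"fingers":1},{"tx":0,"ty":0,"tz":30,"rx":0,"ry":0,"rz":0,"fingers":1},{"tx":0,"ty":0,"tz":30,"rx":0,"ry":0,"rz":0,"fingers":1},{"tx":0,"ty":0,"tz":30,"rx":0,"ry":0,"rz":0,"fingers":1},{"tx":0,"ty":0,"tz":20,"rx":0,"ry":0,"rz":0,"fingers":1},{"tx":0,"ty":0,"tz":0,"rx":0,"ry":0,"rz":0,"fingers":1},{"tx":0,"ty":0,"tz":0,"rx":0,"ry":0,"rz":0,"fingers":1}]'; python3 -c "
from h import *
to(0,.115,.085)"
```

```text
time: 2.35
ee_pos: [0.5936, 0.2081, 0.1219]
orientation: [0.177, 3.136, 0.0]
ft_force: [0.2, -0.1, 0.4]
finger_gap: -0.0002
gripper_force: 0.0
t 2.35 strip xyz mm [ -0.5 116.8 121.9] F [ 0.2 -0.1  0.4] gap -0.0002
shift tool mm [-0.5 -1.8 36.9] in final axes [-0.5 -1.8 36.9] rot [ 0.0003  0.0006 -0.0002]
```

```bash
python3 -m jog '[{"tx":-0.5,"ty":-1.8,"tz":20,"rx":0,"ry":0,"rz":0,"fingers":1},{"tx":0,"ty":0,"tz":15,"rx":0,"ry":0,"rz":0,"fingers":1},{"tx":0,"ty":0,"tz":6,"rx":0,"ry":0,"rz":0,"fingers":1},{"tx":0,"ty":0,"tz":2,"rx":0,"ry":0,"rz":0,"fingers":1},{"tx":0,"ty":0,"tz":0,"rx":0,"ry":0,"rz":0,"fingers":1},{"tx":0,"ty":0,"tz":0,"rx":0,"ry":0,"rz":0,"fingers":1}]'; for i in 1 2 ; do :; done; python3 -m jog '[{"tx":0,"ty":0,"tz":1,"rx":0,"ry":0,"rz":0,"fingers":1},{"tx":0,"ty":0,"tz":0,"rx":0,"ry":0,"rz":0,"fingers":1}]' | grep -E 'ee_pos|ft'; python3 -m jog '[{"tx":0,"ty":0,"tz":1,"rx":0,"ry":0,"rz":0,"fingers":1},{"tx":0,"ty":0,"tz":0,"rx":0,"ry":0,"rz":0,"fingers":1}]' | grep -E 'ee_pos|ft'
```

```text
time: 3.1
ee_pos: [0.594, 0.2063, 0.0789]
orientation: [0.177, 3.136, 0.001]
ft_force: [-0.7, -0.0, 0.4]
finger_gap: -0.0003
gripper_force: 0.0
ee_pos: [0.5935, 0.2062, 0.0774]
ft_force: [0.0, 0.6, -0.9]
ee_pos: [0.5934, 0.2061, 0.0762]
ft_force: [0.7, -0.4, -0.4]
```

```bash
python3 -m jog '[{"tx":0,"ty":0,"tz":1,"rx":0,"ry":0,"rz":0,"fingers":1},{"tx":0,"ty":0,"tz":0,"rx":0,"ry":0,"rz":0,"fingers":1}]' | grep -E 'ee_pos|ft'; python3 -m jog '[{"tx":0,"ty":0,"tz":1,"rx":0,"ry":0,"rz":0,"fingers":1},{"tx":0,"ty":0,"tz":0,"rx":0,"ry":0,"rz":0,"fingers":1}]' | grep -E 'ee_pos|ft';  python3 -m jog '[{"tx":0,"ty":0,"tz":1,"rx":0,"ry":0,"rz":0,"fingers":1},{"tx":0,"ty":0,"tz":0,"rx":0,"ry":0,"rz":0,"fingers":1}]' | grep -E 'ee_pos|ft'
```

```text
ee_pos: [0.5934, 0.2061, 0.0752]
ft_force: [-0.6, 0.1, -0.8]
ee_pos: [0.5935, 0.2062, 0.0746]
ft_force: [-0.7, -0.5, 2.5]
ee_pos: [0.5935, 0.2062, 0.0736]
ft_force: [-1.9, -0.4, 4.2]
```

```bash
for k in 2 3 4 5 6; do :; done; 
python3 -m jog '[{"tx":0,"ty":0,"tz":-10,"rx":0,"ry":0,"rz":0,"fingers":1},{"tx":0,"ty":-23,"tz":0,"rx":0,"ry":0,"rz":0,"fingers":1},{"tx":0,"ty":-23,"tz":0,"rx":0,"ry":0,"rz":0,"fingers":1},{"tx":0,"ty":0,"tz":5,"rx":0,"ry":0,"rz":0,"fingers":1},{"tx":0,"ty":0,"tz":4,"rx":0,"ry":0,"rz":0,"fingers":1},{"tx":0,"ty":0,"tz":1,"rx":0,"ry":0,"rz":0,"fingers":1},{"tx":0,"ty":0,"tz":0,"rx":0,"ry":0,"rz":0,"fingers":1},{"tx":0,"ty":0,"tz":0,"rx":0,"ry":0,"rz":0,"fingers":1}]' | grep -E 'ee_pos|ft'
python3 -m jog '[{"tx":0,"ty":0,"tz":-10,"rx":0,"ry":0,"rz":0,"fingers":1},{"tx":0,"ty":-23,"tz":0,"rx":0,"ry":0,"rz":0,"fingers":1},{"tx":0,"ty":-23,"tz":0,"rx":0,"ry":0,"rz":0,"fingers":1},{"tx":0,"ty":0,"tz":5,"rx":0,"ry":0,"rz":0,"fingers":1},{"tx":0,"ty":0,"tz":4,"rx":0,"ry":0,"rz":0,"fingers":1},{"tx":0,"ty":0,"tz":1,"rx":0,"ry":0,"rz":0,"fingers":1},{"tx":0,"ty":0,"tz":0,"rx":0,"ry":0,"rz":0,"fingers":1},{"tx":0,"ty":0,"tz":0,"rx":0,"ry":0,"rz":0,"fingers":1}]' | grep -E 'ee_pos|ft'; python3 -c "
from h import *
rel()"
```

```text
ee_pos: [0.5885, 0.1606, 0.0737]
ft_force: [-1.3, -2.5, 4.7]
ee_pos: [0.5832, 0.1148, 0.0736]
ft_force: [-1.9, -2.4, 4.5]
t 6.35 strip xyz mm [-0.4 22.9 73.6] F [-1.9 -2.4  4.5] gap -0.0003
```

Pads 1–3 are solid, so I move on to pads 4 to 6.

```bash

python3 -m jog '[{"tx":0,"ty":0,"tz":-10,"rx":0,"ry":0,"rz":0,"fingers":1},{"tx":0,"ty":-23,"tz":0,"rx":0,"ry":0,"rz":0,"fingers":1},{"tx":0,"ty":-23,"tz":0,"rx":0,"ry":0,"rz":0,"fingers":1},{"tx":0,"ty":0,"tz":5,"rx":0,"ry":0,"rz":0,"fingers":1},{"tx":0,"ty":0,"tz":4,"rx":0,"ry":0,"rz":0,"fingers":1},{"tx":0,"ty":0,"tz":1,"rx":0,"ry":0,"rz":0,"fingers":1},{"tx":0,"ty":0,"tz":0,"rx":0,"ry":0,"rz":0,"fingers":1},{"tx":0,"ty":0,"tz":0,"rx":0,"ry":0,"rz":0,"fingers":1}]' | grep -E 'ee_pos|ft'; python3 -c "
from h import *
rel()"
```

```text
ee_pos: [0.5781, 0.0696, 0.0737]
ft_force: [-0.6, 0.6, 4.7]
t 7.35 strip xyz mm [ -0.3 -22.5  73.7] F [-0.6  0.6  4.7] gap -0.0001
```

```bash

python3 -m jog '[{"tx":0,"ty":0,"tz":-10,"rx":0,"ry":0,"rz":0,"fingers":1},{"tx":0,"ty":-23,"tz":0,"rx":0,"ry":0,"rz":0,"fingers":1},{"tx":0,"ty":-23,"tz":0,"rx":0,"ry":0,"rz":0,"fingers":1},{"tx":0,"ty":0,"tz":5,"rx":0,"ry":0,"rz":0,"fingers":1},{"tx":0,"ty":0,"tz":4,"rx":0,"ry":0,"rz":0,"fingers":1},{"tx":0,"ty":0,"tz":1,"rx":0,"ry":0,"rz":0,"fingers":1},{"tx":0,"ty":0,"tz":0,"rx":0,"ry":0,"rz":0,"fingers":1},{"tx":0,"ty":0,"tz":0,"rx":0,"ry":0,"rz":0,"fingers":1}]' | grep -E 'ee_pos|ft'; python3 -c "
from h import *
rel()"
```

```text
ee_pos: [0.5727, 0.0238, 0.0734]
ft_force: [-1.5, 0.3, -0.6]
t 8.35 strip xyz mm [ -0.5 -68.7  73.4] F [-1.5  0.3 -0.6] gap 0.0001
```

Pad 5 gives way with no force, so I press on gently there.

```bash

python3 -m jog '[{"tx":0,"ty":0,"tz":2,"rx":0,"ry":0,"rz":0,"fingers":1},{"tx":0,"ty":0,"tz":0,"rx":0,"ry":0,"rz":0,"fingers":1}]' | grep -E 'ee_pos|ft'; python3 -m jog '[{"tx":0,"ty":0,"tz":2,"rx":0,"ry":0,"rz":0,"fingers":1},{"tx":0,"ty":0,"tz":2,"rx":0,"ry":0,"rz":0,"fingers":1},{"tx":0,"ty":0,"tz":0,"rx":0,"ry":0,"rz":0,"fingers":1}]' | grep -E 'ee_pos|ft'; python3 -m jog '[{"tx":0,"ty":0,"tz":1,"rx":0,"ry":0,"rz":0,"fingers":1},{"tx":0,"ty":0,"tz":0,"rx":0,"ry":0,"rz":0,"fingers":1}]' | grep -E 'ee_pos|ft'
```

```text
ee_pos: [0.573, 0.0235, 0.0713]
ft_force: [-0.6, 0.6, 0.9]
ee_pos: [0.5729, 0.0233, 0.0672]
ft_force: [-0.5, -0.4, 1.3]
ee_pos: [0.5728, 0.0233, 0.0663]
ft_force: [0.5, 0.7, 0.6]
```

```bash

python3 -m jog '[{"tx":0,"ty":0,"tz":1,"rx":0,"ry":0,"rz":0,"fingers":1},{"tx":0,"ty":0,"tz":0,"rx":0,"ry":0,"rz":0,"fingers":1}]' | grep -E 'ee_pos|ft'; python3 -m jog '[{"tx":0,"ty":0,"tz":1,"rx":0,"ry":0,"rz":0,"fingers":1},{"tx":0,"ty":0,"tz":0,"rx":0,"ry":0,"rz":0,"fingers":1}]' | grep -E 'ee_pos|ft'
```

```text
ee_pos: [0.5729, 0.0233, 0.066]
ft_force: [-1.1, 0.2, 4.3]
ee_pos: [0.5729, 0.0233, 0.0651]
ft_force: [-2.0, 0.3, 6.2]
```

```bash

python3 -m jog '[{"tx":0,"ty":0,"tz":1,"rx":0,"ry":0,"rz":0,"fingers":1},{"tx":0,"ty":0,"tz":0,"rx":0,"ry":0,"rz":0,"fingers":1}]' | grep -E 'ee_pos|ft'; python3 -m jog '[{"tx":0,"ty":0,"tz":1,"rx":0,"ry":0,"rz":0,"fingers":1},{"tx":0,"ty":0,"tz":0,"rx":0,"ry":0,"rz":0,"fingers":1}]' | grep -E 'ee_pos|ft'; cat >> h.py <<'E'
def bar(name):
    p,d=cams.read_camera("side");cv2.imwrite(f"pics/{name}.png",p)
    C=cloud("side",d);P=C-M;x,y=P@X*1e3,P@Y*1e3;m=(C[...,2]>.028)&(C[...,2]<.05)&(abs(y)<60)&(x<-50)&(x>-190)
    print("bar x hist",*[(int(b),int(a)) for a,b in zip(*np.histogram(x[m],np.arange(-190,-45,5))) if a],"y",np.percentile(y[m],[2,98]).round(1) if m.any() else None)
E
python3 -c "
from h import *
bar('s2')"
```

```text
ee_pos: [0.5729, 0.0233, 0.0642]
ft_force: [-1.9, 0.4, 5.4]
ee_pos: [0.5729, 0.0233, 0.0634]
ft_force: [-3.4, 0.8, 6.8]
bar x hist (-70, 6) (-65, 48) (-60, 50) (-55, 13) y [-56.2  51. ]
```

```bash

python3 -m jog '[{"tx":0,"ty":0,"tz":0.8,"rx":0,"ry":0,"rz":0,"fingers":1},{"tx":0,"ty":0,"tz":0,"rx":0,"ry":0,"rz":0,"fingers":1},{"tx":0,"ty":0,"tz":0,"rx":0,"ry":0,"rz":0,"fingers":1}]' | grep -E 'ee_pos|ft';python3 -c "
from h import *
bar('s3')"
```

```text
ee_pos: [0.5729, 0.0233, 0.0627]
ft_force: [-2.7, 0.1, 7.0]
bar x hist (-85, 19) (-80, 52) (-75, 37) (-70, 16) (-65, 15) (-60, 16) (-55, 13) y [-57.5  51.2]
```

The catch has released and the drawer is moving. I'll wait a moment, lift off, and look.

```bash

python3 -m jog '[{"tx":0,"ty":0,"tz":0,"rx":0,"ry":0,"rz":0,"fingers":1},{"tx":0,"ty":0,"tz":0,"rx":0,"ry":0,"rz":0,"fingers":1},{"tx":0,"ty":0,"tz":0,"rx":0,"ry":0,"rz":0,"fingers":1},{"tx":0,"ty":0,"tz":0,"rx":0,"ry":0,"rz":0,"fingers":1},{"tx":0,"ty":0,"tz":-5,"rx":0,"ry":0,"rz":0,"fingers":1},{"tx":0,"ty":0,"tz":-15,"rx":0,"ry":0,"rz":0,"fingers":1},{"tx":0,"ty":0,"tz":-30,"rx":0,"ry":0,"rz":0,"fingers":1},{"tx":0,"ty":0,"tz":0,"rx":0,"ry":0,"rz":0,"fingers":1}]' | grep -E 'ee_pos|ft';python3 -c "
from h import *
bar('s4')
p,d=cams.read_camera('top');cv2.imwrite('pics/t4.png',cv2.resize(p[140:270,220:380],None,fx=5,fy=4.6))
C=cloud('top',d);P=C-M;x,y=P@X*1e3,P@Y*1e3;m=(C[...,2]>.025)&(C[...,2]<.05)&(abs(y)<60)&(x<-50)&(x>-190)
print([(int(b),int(a)) for a,b in zip(*np.histogram(x[m],np.arange(-190,-45,5))) if a],np.percentile(y[m],[2,98]))
"
```

```text
ee_pos: [0.5751, 0.0231, 0.1144]
ft_force: [1.0, -0.6, 0.3]
bar x hist (-105, 27) (-100, 54) (-95, 29) (-90, 12) (-85, 15) (-80, 16) (-75, 16) (-70, 16) (-65, 15) (-60, 6) (-55, 43) y [-58.3  55.9]
[(-110, 3), (-105, 21), (-100, 18), (-95, 4), (-90, 5), (-85, 8), (-80, 5), (-75, 5), (-70, 6), (-65, 9), (-60, 16), (-55, 4)] [16.96200709 56.83632725]
```

View pics/t4.png

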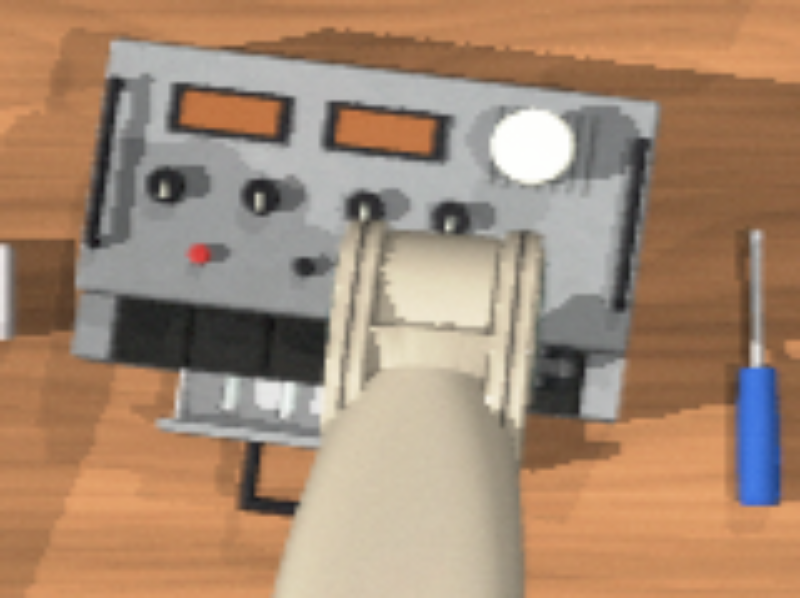

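The drawer is ajar, with the bar at about x = -100 in strip axes and the tray visible at (250,400). I'll hook the bar from behind at x = -78.

```bash
python3 -c "
from h import *
to(-.078,0,.115)"
```

```text
t 11.8 strip xyz mm [ -0.4 -69.2 111.7] F [ 0.6 -0.3 -0.3] gap -0.0001
shift tool mm [77.6 69.2 -3.4] in final axes [77.6 69.2 -3.3] rot [-0.0001  0.0004 -0.0002]
```

```bash

python3 -m jog '[{"tx":20,"ty":18,"tz":0,"rx":0,"ry":0,"rz":0,"fingers":1},{"tx":20,"ty":18,"tz":0,"rx":0,"ry":0,"rz":0,"fingers":1},{"tx":20,"ty":18,"tz":0,"rx":0,"ry":0,"rz":0,"fingers":1},{"tx":17.6,"ty":15,"tz":0,"rx":0,"ry":0,"rz":0,"fingers":1},{"tx":0,"ty":0,"tz":15,"rx":0,"ry":0,"rz":0,"fingers":1},{"tx":0,"ty":0,"tz":20,"rx":0,"ry":0,"rz":0,"fingers":1},{"tx":0,"ty":0,"tz":0,"rx":0,"ry":0,"rz":0,"fingers":1},{"tx":0,"ty":0,"tz":0,"rx":0,"ry":0,"rz":0,"fingers":1}]' | grep -E 'ee_pos|ft';python3 -c "
from h import *
to(-.078,0,.028);bar('s5')
p,d=cams.read_camera('side');cv2.imwrite('pics/s5.png',cv2.resize(p[150:300,240:420],None,fx=4,fy=4))"
```

```text
ee_pos: [0.5037, 0.1005, 0.0764]
ft_force: [0.0, 0.4, 0.9]
t 12.8 strip xyz mm [-77.8  -0.3  76.4] F [0.  0.4 0.9] gap 0.0002
shift tool mm [ 0.2  0.3 48.4] in final axes [ 0.2  0.3 48.4] rot [-0.0002 -0.     -0.0005]
bar x hist (-110, 4) (-105, 44) (-100, 53) (-95, 8) (-90, 10) (-85, 10) (-80, 9) (-75, 12) (-70, 16) (-65, 11) (-60, 9) (-55, 33) y [-59.   51.6]
```

View pics/s5.png

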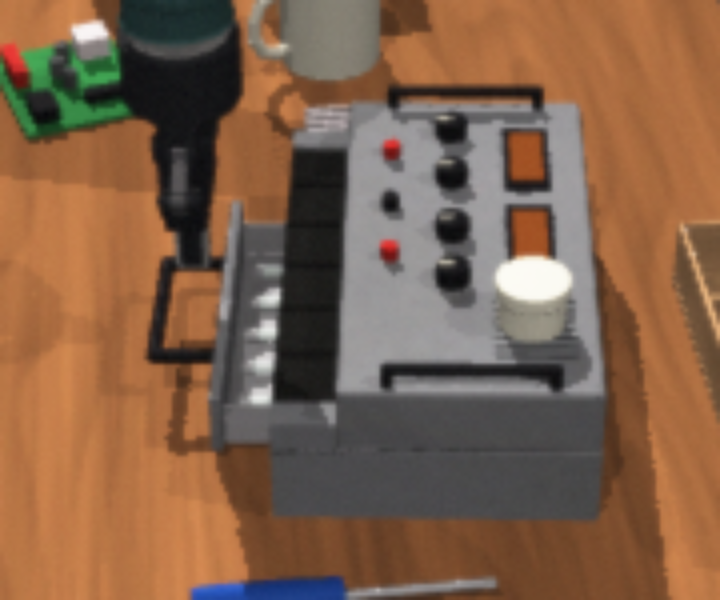

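The tip at (190,255) hangs between the bar and the drawer front. I'll lower it, then check the force.

```bash

python3 -m jog '[{"tx":1.5,"ty":0,"tz":10,"rx":0,"ry":0,"rz":0,"fingers":1},{"tx":0,"ty":0,"tz":10,"rx":0,"ry":0,"rz":0,"fingers":1},{"tx":0,"ty":0,"tz":8,"rx":0,"ry":0,"rz":0,"fingers":1},{"tx":0,"ty":0,"tz":4,"rx":0,"ry":0,"rz":0,"fingers":1},{"tx":0,"ty":0,"tz":0,"rx":0,"ry":0,"rz":0,"fingers":1}]' | grep -E 'ee_pos|ft'; python3 -m jog '[{"tx":0,"ty":0,"tz":6,"rx":0,"ry":0,"rz":0,"fingers":1},{"tx":0,"ty":0,"tz":6,"rx":0,"ry":0,"rz":0,"fingers":1},{"tx":0,"ty":0,"tz":4,"rx":0,"ry":0,"rz":0,"fingers":1},{"tx":0,"ty":0,"tz":0,"rx":0,"ry":0,"rz":0,"fingers":1}]' | grep -E 'ee_pos|ft'; python3 -c "
from h import *
rel()"
```

```text
ee_pos: [0.5016, 0.1008, 0.044]
ft_force: [-0.3, 0.1, 0.5]
ee_pos: [0.5015, 0.1008, 0.0281]
ft_force: [-0.1, -0.1, -0.4]
t 14.03 strip xyz mm [-80.   -0.2  28.1] F [-0.1 -0.1 -0.4] gap 0.0001
```

```bash

python3 -m jog '[{"tx":3,"ty":0,"tz":0,"rx":0,"ry":0,"rz":0,"fingers":1},{"tx":3,"ty":0,"tz":0,"rx":0,"ry":0,"rz":0,"fingers":1},{"tx":3,"ty":0,"tz":0,"rx":0,"ry":0,"rz":0,"fingers":1},{"tx":3,"ty":0,"tz":0,"rx":0,"ry":0,"rz":0,"fingers":1},{"tx":4,"ty":0,"tz":0,"rx":0,"ry":0,"rz":0,"fingers":1},{"tx":4,"ty":0,"tz":0,"rx":0,"ry":0,"rz":0,"fingers":1},{"tx":4,"ty":0,"tz":0,"rx":0,"ry":0,"rz":0,"fingers":1},{"tx":4,"ty":0,"tz":0,"rx":0,"ry":0,"rz":0,"fingers":1},{"tx":4,"ty":0,"tz":0,"rx":0,"ry":0,"rz":0,"fingers":1},{"tx":4,"ty":0,"tz":0,"rx":0,"ry":0,"rz":0,"fingers":1},{"tx":4,"ty":0,"tz":0,"rx":0,"ry":0,"rz":0,"fingers":1},{"tx":3,"ty":0,"tz":0,"rx":0,"ry":0,"rz":0,"fingers":1},{"tx":3,"ty":0,"tz":0,"rx":0,"ry":0,"rz":0,"fingers":1},{"tx":2,"ty":0,"tz":0,"rx":0,"ry":0,"rz":0,"fingers":1},{"tx":0,"ty":0,"tz":0,"rx":0,"ry":0,"rz":0,"fingers":1}]' | grep -E 'ee_pos|ft'; python3 -c "
from h import *
rel();bar('s6')"
python3 -m jog '[{"tx":1.5,"ty":0,"tz":0,"rx":0,"ry":0,"rz":0,"fingers":1},{"tx":1.5,"ty":0,"tz":0,"rx":0,"ry":0,"rz":0,"fingers":1},{"tx":0,"ty":0,"tz":0,"rx":0,"ry":0,"rz":0,"fingers":1}]' | grep -E 'ee_pos|ft'
```

```text
ee_pos: [0.4538, 0.1062, 0.0284]
ft_force: [1.0, 0.2, 0.5]
t 15.9 strip xyz mm [-128.    -0.2   28.4] F [1.  0.2 0.5] gap 0.0
bar x hist (-150, 16) (-145, 28) (-140, 29) (-135, 15) (-130, 19) (-125, 16) (-120, 30) (-115, 11) (-110, 17) (-105, 5) (-100, 25) (-95, 17) y [-56.1  51.6]
ee_pos: [0.4509, 0.1065, 0.0284]
ft_force: [1.0, 0.9, -0.7]
```

```bash

python3 -m jog '[{"tx":1.5,"ty":0,"tz":0,"rx":0,"ry":0,"rz":0,"fingers":1},{"tx":1.5,"ty":0,"tz":0,"rx":0,"ry":0,"rz":0,"fingers":1},{"tx":0,"ty":0,"tz":0,"rx":0,"ry":0,"rz":0,"fingers":1}]' | grep -E 'ee_pos|ft'
python3 -m jog '[{"tx":1.5,"ty":0,"tz":0,"rx":0,"ry":0,"rz":0,"fingers":1},{"tx":0,"ty":0,"tz":0,"rx":0,"ry":0,"rz":0,"fingers":1}]' | grep -E 'ee_pos|ft'
python3 -c "
from h import *
rel();bar('s7')"
```

```text
ee_pos: [0.448, 0.1069, 0.0285]
ft_force: [1.6, -0.4, -0.5]
ee_pos: [0.4466, 0.107, 0.0285]
ft_force: [1.6, -1.2, -0.2]
t 16.95 strip xyz mm [-1.352e+02 -1.000e-01  2.850e+01] F [ 1.6 -1.2 -0.2] gap 0.0
bar x hist (-155, 28) (-150, 35) (-145, 19) (-140, 18) (-135, 15) (-130, 26) (-125, 21) (-120, 16) (-115, 8) (-110, 8) (-105, 46) y [-58.5  51.9]
```

```bash

python3 -m jog '[{"tx":1,"ty":0,"tz":0,"rx":0,"ry":0,"rz":0,"fingers":1},{"tx":0,"ty":0,"tz":0,"rx":0,"ry":0,"rz":0,"fingers":1}]' | grep -E 'ee_pos|ft'
python3 -m jog '[{"tx":1,"ty":0,"tz":0,"rx":0,"ry":0,"rz":0,"fingers":1},{"tx":0,"ty":0,"tz":0,"rx":0,"ry":0,"rz":0,"fingers":1}]' | grep -E 'ee_pos|ft'
python3 -m jog '[{"tx":1,"ty":0,"tz":0,"rx":0,"ry":0,"rz":0,"fingers":1},{"tx":0,"ty":0,"tz":0,"rx":0,"ry":0,"rz":0,"fingers":1}]' | grep -E 'ee_pos|ft'
```

```text
ee_pos: [0.4461, 0.1071, 0.0286]
ft_force: [2.1, -0.4, -1.8]
ee_pos: [0.446, 0.1072, 0.0288]
ft_force: [4.7, -1.5, -3.3]
ee_pos: [0.446, 0.1072, 0.029]
ft_force: [6.2, -1.4, -4.7]
```

The drawer is at its stop. I'll back off to the middle of the gap, lift out, and move clear.

```bash

python3 -m jog '[{"tx":-4,"ty":0,"tz":0,"rx":0,"ry":0,"rz":0,"fingers":1},{"tx":-4,"ty":0,"tz":0,"rx":0,"ry":0,"rz":0,"fingers":1},{"tx":0,"ty":0,"tz":0,"rx":0,"ry":0,"rz":0,"fingers":1}]' | grep -E 'ee_pos|ft'
python3 -m jog '[{"tx":0,"ty":0,"tz":-10,"rx":0,"ry":0,"rz":0,"fingers":1},{"tx":0,"ty":0,"tz":-15,"rx":0,"ry":0,"rz":0,"fingers":1},{"tx":0,"ty":0,"tz":-25,"rx":0,"ry":0,"rz":0,"fingers":1},{"tx":0,"ty":0,"tz":-40,"rx":0,"ry":0,"rz":0,"fingers":1},{"tx":0,"ty":0,"tz":-40,"rx":0,"ry":0,"rz":0,"fingers":1},{"tx":0,"ty":0,"tz":0,"rx":0,"ry":0,"rz":0,"fingers":1},{"tx":0,"ty":0,"tz":0,"rx":0,"ry":0,"rz":0,"fingers":1}]' | grep -E 'ee_pos|ft'
python3 -c "
from h import *
rel();bar('s8')"
```

```text
ee_pos: [0.4513, 0.1066, 0.0283]
ft_force: [-0.2, 0.3, 0.7]
ee_pos: [0.4516, 0.1065, 0.1589]
ft_force: [-0.5, 0.1, 0.3]
t 19.0 strip xyz mm [-1.302e+02 -1.000e-01  1.589e+02] F [-0.5  0.1  0.3] gap 0.0002
bar x hist (-160, 6) (-155, 42) (-150, 58) (-145, 13) (-140, 16) (-135, 15) (-130, 16) (-125, 16) (-120, 13) (-115, 12) (-110, 7) (-105, 51) y [-58.7  53. ]
```

View pics/s8.png

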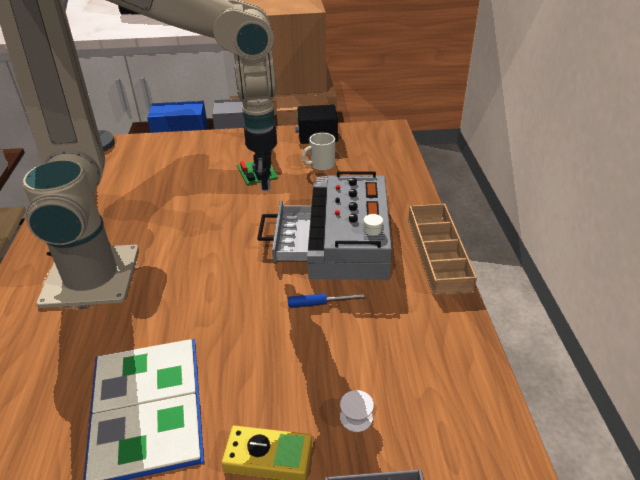

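The drawer is fully open, with the bar at x = -152 (90 mm of travel) and at about (268,227) in the picture. The arm is clear and the bystanders have not moved.

```bash
python3 -c "
from cell import env
print(env.close_job())"
```

```text
the job is handed in; nothing more can be done
None
```

The catch was under the fifth pad from the left; I released it with about 7 N, pulled the drawer by its bar to the stop (about 90 mm), let go, and handed the job in at about 19 s with nothing else on the bench moved.

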